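Rack the sample vials and empty the stopper tote

ROBOT

A 6-joint arm with a two-finger parallel gripper is mounted at the origin on the work surface. World frame = base frame: x ahead of the robot, y to its left, z up, the work surface at z = 0. Lengths are in m, angles in rad, forces in N, time in s.
With the tool pointing down it reaches from about 0.25 to 0.775 m from the base axis. Payload 4 kg.
Tool frame: the origin (TCP) lies on the centre line of the jaws, within the pads' length; the fingertips stand robot.tips_ahead ahead of it and the grasp point (between the pads) lies 8 mm behind it (robot.tips_ahead is the distance from the TCP to the fingertips, in m); z points along the fingers, y is the line along which they close (so a half turn about z gives the same grasp; the last joint's range is limited). The gripper opens to 94 mm and grips with 3 to 60 N. Pads are 16 mm wide; open, the fingers measure 119 mm over their backs; the gripper's body (75 mm by 177 mm) begins 78 mm behind the grasp point.
Start: joints at [-0.103, 0.087, 1.371, -0, 1.684, -0.103], TCP at [0.55, -0, 0.217] pointing down, gripper open.
Joint ranges: [-3.1, 3.1], [-0.76, 2.03], [0.27, 2.55], [-1.08, 4.22], [0.17, 2.65], [-2.57, 2.57]. Speed limits (rad/s): [2.79, 2.79, 3.14, 3.14, 3.14, 3.14].

INTERFACE

Orientations are given as [roll, pitch, yaw] about the fixed x, y, z axes, in that order (R = Rz(yaw) Ry(pitch) Rx(roll)).
In Python, from bench import robot, snapshot, close_job, spotter gives the robot as it stands. The module is installed in compiled form; this text tells all that it offers.
- The arm moves only by the tool servo_tool, never from a script. Its argument "commands" is one flat list of numbers, 7 for each row, row after row: the shift along the tool's x, y, z in m, then the turn, a rotation vector about the tool's x, y, z in degrees, then the finger opening in m, from 0 to 0.094. In form: [x, y, z, ax, ay, az, grip, x, y, z, ax, ay, az, grip, ...]. A call has 1 to 10 rows; each row is the pose to reach, as a shift and turn from the pose commanded when the call began, along the tool's axes at that moment; what a row does not reach only later rows make up. A row lasts 1/8 s, in which the tool goes at most 62.5 mm and 10.7 degrees, less where a joint would pass 70% of its speed; a pose out of reach is approached as far as the arm can. A call with a gripper value outside its range is refused whole. The fingers move at their own pace and stop on an object; the grip force is fixed at half the most. Time passes only in rows, so rows that repeat a pose let the fingers close. It gives the time, the measured TCP pose, the force, the opening and the grip force at its end, in the units of the state.
- robot.get_obs(): the state, without advancing time (a new reading comes with each control period).
- snapshot(name): name is "scene" or "side" or "wrist"; returns a dict with "img" (480x640x3 uint8, blue, green, red), "camera_matrix" (3x3 intrinsics, pixels), "extrinsics" (4x4, takes a point from camera to world coordinates); the wrist camera has in their place "hand_eye" (4x4, takes a point from camera to tool coordinates, whose origin is the TCP and whose axes are the flange's). Camera axes: x right, y down, z forward; pixel columns grow to the right and rows downward; lengths in m; the calibration is good to about 2 mm. A picture is of the moment at which its call begins: read the wrist's pose just before it. There is no depth.
- close_job(): hands the job in; it is judged then, once.
Trained networks look in a picture, given as the dict that the camera call returned (one of the last four; its "shot" number tells which), for a name from the list of things; names that differ only in an ending like _2 or _b are one class to them, and where a whole thing is asked for, a point or a joint stands for the part that bears it (a point fixed in the world has none). Each returns a list of dicts, best first, with "conf" (0 to 1); they miss things now and then, are a little off and sometimes report something else, mostly with a low value. They report only what shows in the picture. A call takes as long as a camera call. They do not tell look-alikes from the thing itself.
- spotter.trace(name, picture): "region" (480x640 bool, what is visible of it) and "box" ([left, top, width, height] in pixels, round what is visible of it).
The state is a dict: "time": time; "joint_positions": joint angles; "qvel": joint speeds; "joint_torque": joint torques, N m; "tool_pos": TCP position; "ee_rot": TCP orientation; "wrist_force": force on the tool from outside, world axes, zero at the start; "wrist_torque": the same for the moment, N m; "width": finger opening in m; "finger_force": force on a finger pad.
Only numpy, scipy, OpenCV 4.12 (cv2) and the standard library are available. Lean on these libraries where they do the work, as an engineer would, in place of code of your own. Each camera call takes 0.05 s, during which the arm holds its last target. There are 200 camera calls.

TASK

Clear up after the run: first stand every sample vial upright in its own hole of the white rack, pushed fully home, without knocking any over. Then lift the tote by its carry bar, tip it over the discard bin so that all the spent stoppers end up in the bin, and set the empty tote back down level in the middle of its mat and square with it. Leave the pipette, the tip box and the marker where they are.

Things in the scene. Friction and masses are not known exactly. Their poses are not given: they have to be found in the camera images.
- bin: Grey open-topped discard bin fixed to the bench, 200 (its x) x 190 (its y) x 100 mm high, walls 4 mm. Origin: centre of its underside on the bench; z up.
- mat: Thin pale-grey rubber mat fixed to the bench, 200 (its x) x 150 (its y) x 4 mm thick; the tote's parking place. Origin: centre of its underside.
- tote: Aluminium scoop tote, about 0.3 kg, loose, 160 (x) x 112 (y) mm, sheet 3 mm, on the mat. Origin: underside, mid-length. Back wall (+x end) and side cheeks 45 mm high. Floor flat from x = -20 to +80 mm, then ramps up 17 degrees to the open pouring lip at x = -80 mm; parts slide out over the -x end when tipped steeply (about 65 degrees). A carry bar spans it along y.
- tote_bar (a point): Centre of the tote's carry bar: tote frame x = +5, y = 0, z = 90 mm. The bar is 14 mm thick (x), 22 mm high (z) and runs 112 mm along y between two uprights; free space below it to the floor is 76 mm.
- tote_lip (a point): Middle of the edge of the pouring lip: tote frame x = -80, y = 0, z = 21 mm.
- rack: White plastic rack block fixed to the bench, 110 (its x) x 142 (its y) x 40 mm high, with six blind round holes in two rows of three, centred at rack x = -34 and +34 mm, y = -46, 0 and +46 mm; each 32 mm wide and 30 mm deep (hole floor 10 mm above the bench). Origin: centre of its underside.
- vial1: Amber sample vial with a white cap, 28 mm diameter, 70 mm tall (cap: top 18 mm, 26 mm diameter), 40 g, standing on the bench beside the rack at the start (if present). Origin: centre of its underside; z along the vial, up.
- vial2: Amber sample vial with a white cap, 28 mm diameter, 70 mm tall (cap: top 18 mm, 26 mm diameter), 40 g, standing on the bench beside the rack at the start (if present). Origin: centre of its underside; z along the vial, up.
- vial3: Amber sample vial with a white cap, 28 mm diameter, 70 mm tall (cap: top 18 mm, 26 mm diameter), 40 g, standing on the bench beside the rack at the start (if present). Origin: centre of its underside; z along the vial, up.
- vial4: Amber sample vial with a white cap, 28 mm diameter, 70 mm tall (cap: top 18 mm, 26 mm diameter), 40 g, standing on the bench beside the rack at the start (if present). Origin: centre of its underside; z along the vial, up.
- vial5: Amber sample vial with a white cap, 28 mm diameter, 70 mm tall (cap: top 18 mm, 26 mm diameter), 40 g, standing on the bench beside the rack at the start (if present). Origin: centre of its underside; z along the vial, up.
- vial6: Amber sample vial with a white cap, 28 mm diameter, 70 mm tall (cap: top 18 mm, 26 mm diameter), 40 g, standing on the bench beside the rack at the start (if present). Origin: centre of its underside; z along the vial, up.
- stopper1: Spent dark-grey tapered rubber stopper, 21 mm wide at the foot, 27 mm at the top, 24 mm tall, 20 g, loose in the tote at the start (if present). Origin: centre of its small end; z along it.
- stopper2: Spent dark-grey tapered rubber stopper, 21 mm wide at the foot, 27 mm at the top, 24 mm tall, 20 g, loose in the tote at the start (if present). Origin: centre of its small end; z along it.
- stopper3: Spent dark-grey tapered rubber stopper, 21 mm wide at the foot, 27 mm at the top, 24 mm tall, 20 g, loose in the tote at the start (if present). Origin: centre of its small end; z along it.
- stopper4: Spent dark-grey tapered rubber stopper, 21 mm wide at the foot, 27 mm at the top, 24 mm tall, 20 g, loose in the tote at the start (if present). Origin: centre of its small end; z along it.
- stopper5: Spent dark-grey tapered rubber stopper, 21 mm wide at the foot, 27 mm at the top, 24 mm tall, 20 g, loose in the tote at the start (if present). Origin: centre of its small end; z along it.
- stopper6: Spent dark-grey tapered rubber stopper, 21 mm wide at the foot, 27 mm at the top, 24 mm tall, 20 g, loose in the tote at the start (if present). Origin: centre of its small end; z along it.
- pipette: Pipette, 255 mm long, lying on the bench; bystander. Origin under its barrel.
- tip_box: Box of pipette tips, 85 x 120 x 64 mm high; bystander. Origin: centre of its underside.
- marker: Marker pen, 130 mm long, lying on the bench; bystander. Origin under its middle.
Not all that is in view belongs to the job. Of the things like the mat, leave any that is blue or red; of the rest the larger one is meant.

How it is judged:
By the outcome, as a careful person would: the job done as asked, in the order asked, and still so for the second after the job is handed in, with the robot touching nothing.
Of vial1, vial2, vial3, vial4, vial5, vial6 only 4 to 6 are there at a start; the rules pass over those that are not, and their reading is None.
Of stopper1, stopper2, stopper3, stopper4, stopper5, stopper6 only 3 to 6 are there at a start; the rules pass over those that are not, and their reading is None.
At some moment in a run one of tote may be knocked a few centimetres aside while the robot is not near it.
It also fails if it takes over 200 s, if anything falls off the work surface, if the arm or the gripper's body presses on something with over 40 N, if the wrist force passes 120 N, or if a joint passes its speed limit or range.

## Working session

There is one attempt and no reset: what is moved stays moved. The work goes in short steps, Python scripts to look and compute and a tool call to move; the robot and the scene stay as the last step left them, time stands still between calls to the robot, and variables do not carry over. Pictures are saved under pics/ and viewed, at most 14 in all, crops included, and the job is handed in when it is done.

Besides the shell and the picture viewer there is one more tool, called by a JSON object that holds its "method" and its "body", one argument or row to a line. servo_tool: Moves the arm, as the interface text tells. Its arguments: {"type":"object","properties":{"commands":{"type":"array","items":{"type":"number"}}},"required":["commands"]}

```bash
ls; mkdir -p pics
python3 - <<'E'
from bench import robot,snapshot,spotter
import cv2
o=robot.get_obs(); print(o['time'],o['tool_pos'],o['ee_rot'],robot.tips_ahead)
a=snapshot("scene");b=snapshot("side")
for n,s in (("scene",a),("side",b)):
    cv2.imwrite(f"pics/{n}0.png",s["img"]); print(s["camera_matrix"].tolist(),s["extrinsics"].round(4).tolist())
    for k in ["vial1","rack","tote","tote_bar","mat","bin","stopper1","pipette","tip_box","marker"]:
        print(n,k,[(round(d["conf"],2),[int(v) for v in d["box"]]) for d in spotter.trace(k,s)])
E
```

```text
pics
0.0 [5.49485436e-01 6.10937754e-05 2.15341630e-01] [-3.13947076e+00 -2.25827137e-04  1.57081986e+00] 0.011
[[481.8011904315125, 0.0, 321.8165762979849], [0.0, 481.8011904315125, 230.7641285877705], [0.0, 0.0, 1.0]] [[0.6878, 0.4312, -0.584, 1.3773], [0.7259, -0.4128, 0.5502, -0.8348], [-0.0038, -0.8023, -0.5969, 0.9285], [0.0, 0.0, 0.0, 1.0]]
scene vial1 [(0.74, [354, 183, 11, 19]), (0.63, [367, 190, 14, 26]), (0.46, [361, 177, 8, 23]), (0.32, [364, 250, 56, 52])]
scene rack [(0.91, [387, 192, 50, 39]), (0.6, [361, 177, 13, 20]), (0.33, [188, 324, 31, 34])]
scene tote [(0.85, [243, 256, 63, 60])]
scene tote_bar []
scene mat [(0.94, [114, 259, 75, 60]), (0.88, [209, 234, 43, 35]), (0.59, [105, 333, 51, 57])]
scene bin [(0.7, [275, 190, 90, 74])]
scene stopper1 []
scene pipette [(0.69, [365, 249, 59, 51])]
scene tip_box [(0.57, [420, 166, 41, 32])]
scene marker [(0.7, [188, 324, 31, 35])]
[[546.3980987127338, 0.0, 326.7604960587476], [0.0, 546.3980987127338, 246.70549736782957], [0.0, 0.0, 1.0]] [[-0.7444, -0.3571, 0.5643, -0.221], [-0.6676, 0.419, -0.6154, 0.8086], [-0.0167, -0.8348, -0.5503, 0.8677], [0.0, 0.0, 0.0, 1.0]]
side vial1 [(0.87, [259, 316, 12, 31]), (0.85, [249, 357, 15, 35]), (0.82, [265, 346, 14, 32]), (0.71, [282, 332, 14, 34])]
side rack [(0.88, [170, 302, 83, 61])]
side tote [(0.67, [339, 200, 67, 59])]
side tote_bar [(0.65, [342, 201, 68, 55])]
side mat [(0.8, [337, 232, 73, 29]), (0.76, [408, 256, 36, 36]), (0.68, [375, 222, 7, 13])]
side bin [(0.86, [279, 238, 113, 98]), (0.51, [259, 315, 11, 32])]
side stopper1 [(0.58, [375, 226, 9, 10]), (0.42, [363, 217, 10, 10])]
side pipette [(0.81, [237, 235, 44, 43])]
side tip_box [(0.92, [100, 356, 80, 71])]
side marker []
```

View pics/scene0.png

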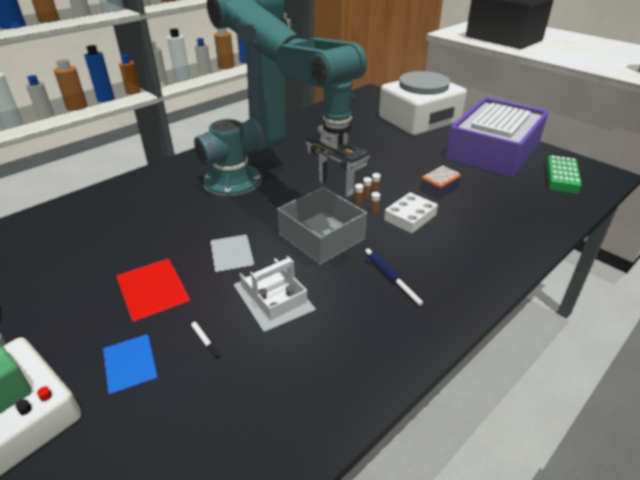

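View pics/side0.png

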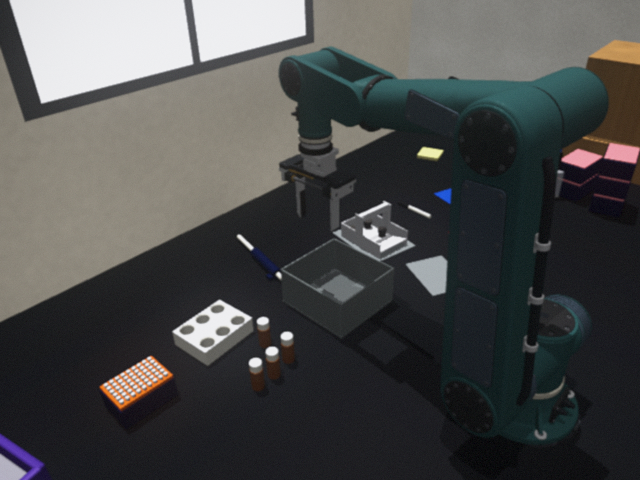

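Scene: four vials at side px (263,330),(257,375),(272,362),(287,348); rack (212,330); the bin is in the middle; the tote, on the larger pale-grey mat, is at (373,230). I'll fit models to masks for positions.

```bash
cat > h.py <<'E'
import numpy as np, cv2
from scipy.optimize import minimize
from scipy.spatial.transform import Rotation as R
from bench import robot,snapshot,spotter
def tool():
    o=robot.get_obs(); T=np.eye(4); T[:3,:3]=R.from_euler('xyz',o['ee_rot']).as_matrix(); T[:3,3]=o['tool_pos']; return T
def shot(n):
    T=tool(); s=snapshot(n); s['X']=T@s['hand_eye'] if n=='wrist' else s['extrinsics']; return s
def proj(P,s):
    P=np.atleast_2d(P); C=(P-s['X'][:3,3])@s['X'][:3,:3]; C[:,2]=np.maximum(C[:,2],.01)
    return (C[:,:2]/C[:,2:])*s['camera_matrix'][0,0]+s['camera_matrix'][:2,2]
def ray(uv,s,z):
    K=s['camera_matrix']; d=s['X'][:3,:3]@np.array([(uv[0]-K[0,2])/K[0,0],(uv[1]-K[1,2])/K[1,1],1]); o=s['X'][:3,3]
    return o+d*(z-o[2])/d[2]
def box(lx,ly,h,z0=0): return np.array([[a*lx/2,b*ly/2,z] for a in(-1,1) for b in(-1,1) for z in(z0,z0+h)])
def cyl(r,z0,z1): t=np.linspace(0,2*np.pi,24,False); return np.array([[r*np.cos(a),r*np.sin(a),z] for a in t for z in(z0,z1)])
VIAL=np.vstack([cyl(.014,0,.052),cyl(.013,.052,.07)])
def place(M,p): c,s=np.cos(p[2]),np.sin(p[2]); return M@np.array([[c,s,0],[-s,c,0],[0,0,1]])+[p[0],p[1],0]
def iou(M,p,s,m):
    h=cv2.convexHull(proj(place(M,p),s).astype(np.float32)); S=16
    b=np.zeros((480,640),np.uint8); cv2.fillPoly(b,[np.round(h*S).astype(np.int32)],255,cv2.LINE_AA,4)
    b=b/255.; u=np.maximum(b,m).sum(); return (np.minimum(b,m).sum())/u
def fit(M,obs,p0,yaw=True):
    # obs: list of (shot, mask)
    p0=np.array(p0,float); sc=np.array([.02,.02,.3 if yaw else 0])
    f=lambda q:sum(1-iou(M,p0+np.append(q,0)[:3]*sc,s,m) for s,m in obs)
    n=3 if yaw else 2
    r=minimize(f,np.zeros(n),method='Nelder-Mead',options=dict(initial_simplex=np.vstack([np.zeros(n),np.eye(n)]),maxiter=200))
    return p0+np.append(r.x,0)[:3]*sc, 1-r.fun/len(obs)
E
cat > m1.py <<'E'
from h import *
a=shot("scene");b=shot("side")
def g(n,s,k=0): return spotter.trace(n,s)[k]
for n,M,z in (("rack",box(.11,.142,.04),.02),("bin",box(.2,.19,.1),.05),("tip_box",box(.085,.12,.064),.03)):
    ms=[(s,g(n,s)) for s in(a,b)]; d=ms[1][1]; x,y,w,h=d['box']; p=ray((x+w/2,y+h/2),b,z)
    best=max((fit(M,[(s,q['region']) for s,q in ms[(1 if n=="tip_box" else 0):]],(p[0],p[1],y0)) for y0 in np.arange(-1.5,1.5,.5)),key=lambda r:r[1])
    print(n,p[:2].round(3),best[0].round(4),round(best[1],3))
for d in spotter.trace("vial1",b):
    if d['conf']<.4: continue
    x,y,w,h=d['box']; p=ray((x+w/2,y+h/2),b,.035); print("vial",d['conf'],fit(VIAL,[(b,d['region'])],(p[0],p[1],0),False))
m=[(a,g("mat",a))]
for d in spotter.trace("mat",a)+spotter.trace("mat",b):print(d['box'])
for uv in((235,287),(270,328),(314,306),(262,300)): print("matpts",ray(uv,a,.004).round(3))
print(a['camera_matrix'][0],robot.get_obs()['joint_positions'])
w=shot("wrist"); print(w['hand_eye'].round(4).tolist(),w['camera_matrix'].tolist())
E
python3 m1.py
```

```text
rack [0.607 0.295] [0.6144 0.29   0.0937] 0.953
bin [0.474 0.02 ] [ 0.4853  0.003  -0.0534] 0.966
tip_box [0.567 0.509] [ 0.5745  0.507  -0.1115] 0.871
vial 0.88 (array([0.42841632, 0.32419426, 0.        ]), np.float64(0.7713600821870897))
vial 0.68 (array([0.43385572, 0.22682962, 0.        ]), np.float64(0.9057536617019963))
vial 0.68 (array([0.42531102, 0.28029011, 0.        ]), np.float64(0.838368376787216))
vial 0.66 (array([0.50796993, 0.2292881 , 0.        ]), np.float64(0.838828386229055))
[103.7, 335.1, 54.9, 58.6]
[214.2, 235.8, 41.9, 33.9]
[233.2, 284.6, 79.3, 47.3]
[116.8, 257.5, 70.0, 61.8]
[333.5, 228.1, 79.2, 35.7]
[439.6, 189.0, 13.4, 13.2]
matpts [ 0.496 -0.337  0.004]
matpts [ 0.681 -0.361  0.004]
matpts [ 0.702 -0.228  0.004]
matpts [ 0.588 -0.314  0.004]
[481.80119043   0.         321.8165763 ] [-1.03066688e-01  8.71888385e-02  1.37070670e+00 -1.72852062e-06
  1.68362184e+00 -1.03081999e-01]
[[0.0005, -0.9735, -0.2286, 0.0652], [1.0, 0.0008, -0.0009, -0.0006], [0.001, -0.2286, 0.9735, -0.168], [0.0, 0.0, 0.0, 1.0]] [[420.3127441348213, 0.0, 317.64938777423026], [0.0, 420.3127441348213, 233.61369336122402], [0.0, 0.0, 1.0]]
```

{"method": "servo_tool", "body": {
  "commands": [0.06,-0.006,-0.01,0,0,0,0.094,0.12,-0.012,-0.02,0,0,0,0.094,0.18,-0.02,-0.03,0,0,0,0.094,0.24,-0.025,-0.04,0,0,0,0.094,0.29,-0.03,-0.04,0,0,0,0.094,0.29,-0.03,-0.04,0,0,0,0.094,0.29,-0.03,-0.04,0,0,0,0.07]
}}

```text
time: 2.62
tool_pos: [0.52, 0.2896, 0.2562]
ee_rot: [-3.141, 0.001, 1.571]
wrist_force: [-0.0, 0.9, 0.5]
width: 0.0875
finger_force: 0.0
```

```bash
cat > m2.py <<'E'
from h import *
import sys
T=tool(); w=shot("wrist"); cv2.imwrite("pics/w1.png",w['img']); print(T[:3].round(4).tolist(), robot.get_obs()['time'])
d=spotter.trace("rack",w)
for q in d[:2]:
    print("rack",round(q['conf'],2),q['box'],[x.round(4) if hasattr(x,'round') else x for x in fit(box(.11,.142,.04),[(w,q['region'])],(.614,.29,.09))])
for q in spotter.trace("vial1",w):
    x,y,a,h=q['box']; p=ray((x+a/2,y+h/2),w,.05); f=fit(VIAL,[(w,q['region'])],(p[0],p[1],0),False); print("vial",round(q['conf'],2),[int(v) for v in q['box']],f[0].round(4),round(f[1],3))
E
python3 m2.py
```

```text
[[-0.0001, 1.0, -0.0002, 0.52], [1.0, 0.0001, -0.0009, 0.2896], [-0.0009, -0.0002, -1.0, 0.2562]] 2.675
vial 0.94 [293, 250, 29, 48] [0.5098 0.2261 0.    ] 0.899
vial 0.83 [216, 246, 34, 54] [0.4364 0.2267 0.    ] 0.761
vial 0.68 [194, 153, 42, 35] [0.4282 0.3224 0.    ] 0.907
vial 0.64 [193, 196, 46, 44] [0.4266 0.2784 0.    ] 0.924
```

View pics/w1.png

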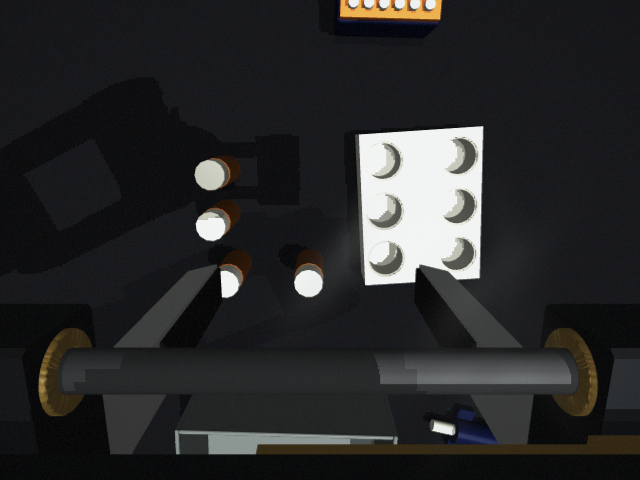

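Four vial caps at (212,174),(212,225),(230,283, partly behind finger),(308,283); the rack's six holes are between (385,158) and (460,252). I'll refine with white thresholds.

```bash
cat > m3.py <<'E'
from h import *
T=tool(); w=shot("wrist")
m=(w['img'].min(2)>90).astype(np.uint8); m[320:]=0
n,L,S,C=cv2.connectedComponentsWithStats(m)
CAP=cyl(.013,.052,.07)
for i in range(1,n):
    if S[i,4]<200 : continue
    x,y,a,h,A=S[i]
    if A>5000:
        c=cv2.convexHull(cv2.findContours((L==i).astype(np.uint8),0,1)[0][0]); k=np.zeros((480,640),np.uint8); cv2.fillPoly(k,[c],1)
        P=np.array([ray(q[0],w,.04)[:2] for q in c],np.float32); print("rack rect",S[i],cv2.minAreaRect(P))
        print(fit(box(.11,.142,0,.04),[(w,k)],(.614,.29,.0)))
    else:
        p=ray(C[i],w,.065); f=fit(CAP,[(w,L==i)],(p[0],p[1],0),False); print("cap",S[i],p.round(4),f[0].round(4),round(f[1],3))
E
python3 m3.py
```

```text
rack rect [  358   125   125   160 16165] ((0.6147546768188477, 0.2879929840564728), (0.11082644760608673, 0.14271412789821625), 3.7980356216430664)
(array([0.61474579, 0.28814696, 0.06448217]), np.float64(0.9894900004656878))
cap [194 159  30  30 722] [0.4268 0.3218 0.065 ] [0.4282 0.322  0.    ] 0.759
cap [195 211  34  29 729] [0.4259 0.2772 0.065 ] [0.4254 0.2774 0.    ] 0.795
cap [294 269  29  27 643] [0.5107 0.2247 0.065 ] [0.5106 0.2257 0.    ] 0.758
```

{"method": "servo_tool", "body": {
  "commands": [-0.03,-0.005,0.04,0,0,0,0.052,-0.064,-0.01,0.08,0,0,0,0.052,-0.064,-0.01,0.11,0,0,0,0.052,-0.064,-0.01,0.12,0,0,0,0.052,-0.064,-0.01,0.165,0,0,0,0.052,-0.064,-0.01,0.208,0,0,0,0.052,-0.064,-0.01,0.208,0,0,0,0.052,-0.064,-0.01,0.208,0,0,0,0.015,-0.064,-0.01,0.208,0,0,0,0.015,-0.064,-0.01,0.208,0,0,0,0.015]
}}

```text
time: 4.08
tool_pos: [0.5115, 0.2265, 0.0508]
ee_rot: [3.138, -0.001, 1.571]
wrist_force: [0.3, -0.7, 4.3]
width: 0.0269
finger_force: 30.0
```

Run:
```python
from h import *
w=shot("wrist");b=shot("side"); cv2.imwrite("pics/g1.png",np.hstack([w['img'][:,100:540],b['img'][220:460,140:400].repeat(2,0).repeat(2,1)])[:480,:800])
o=robot.get_obs();print(o['tool_pos'],o['width'],o['finger_force'],o['wrist_force'])
```

```text
[0.51147358 0.22650499 0.05078995] 0.027221797760356103 30.0030380487442 [0.01522176 1.13552542 6.10171693]
```

View pics/g1.png

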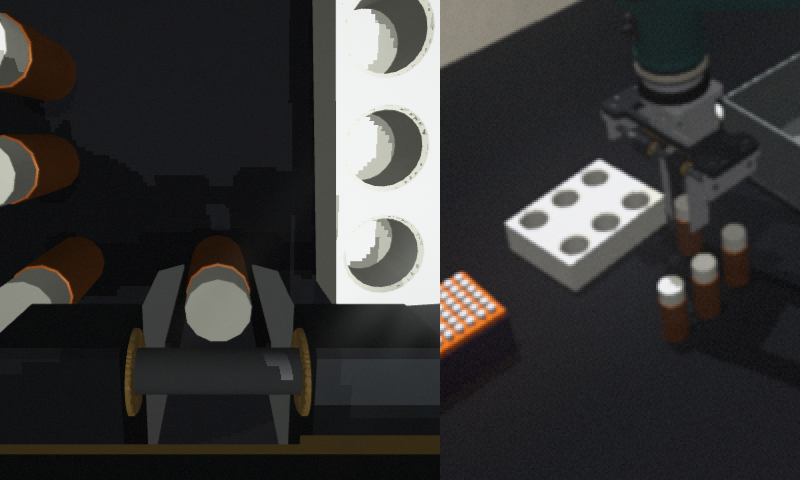

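Vial held between the pads, cap at about (318,303). Lift and measure its offset in the tool frame.

{"method": "servo_tool", "body": {
  "commands": [0,0,-0.05,0,0,0,0.015,0,0,-0.1,0,0,0,0.015,0,0,-0.11,0,0,0,0.015,0,0,-0.11,0,0,0,0.015]
}}

```text
time: 4.68
tool_pos: [0.5101, 0.226, 0.1586]
ee_rot: [3.141, -0.0, 1.571]
wrist_force: [-0.6, 0.1, -1.5]
width: 0.027
finger_force: 30.0
```

```bash
cat > held.py <<'E'
from h import *
o=robot.get_obs();T=tool();w=shot("wrist");b=shot("side")
print(o['time'],T[:3,3].round(4),o['ee_rot'],o['width'],o['wrist_force'].round(1))
# cap in wrist: component near (318,303)
g=w['img'].min(2); m=((g>70)).astype(np.uint8); m[345:]=0
n,L,S,C=cv2.connectedComponentsWithStats(m); i=L[303,318]
print("capcomp",S[i],C[i].round(1))
p=cv2.minEnclosingCircle(cv2.findContours((L==i).astype(np.uint8),0,1)[0][0]); print(p)
# ray at heights around T z+.022-..: assume top .022 beyond TCP (behind)
t=T[2,3]+.022; q=ray(p[0],w,t); print("cap top in tool(world delta)",(q-T[:3,3]).round(4))
# side: bottom of the held vial -> fit z
for d in spotter.trace("vial1",b):
    x,y,a,h=d['box']; X=T[:3,3]
    u=proj([X],b)[0]
    if abs(u[0]-x-a/2)<25 and abs(u[1]-y-h/2)<45: print("side held",d['conf'],np.round(d['box'],1),"model top,bottom rows",[proj([X+[0,0,dz]],b)[0].round(1).tolist() for dz in(.022,-.048)])
E
python3 held.py
```

```text
4.675 [0.5101 0.226  0.1586] [ 3.14083144e+00 -1.55657956e-04  1.57083053e+00] 0.02704020544687743 [-0.6  0.1 -1.5]
capcomp [ 285  266   67   75 3890] [317.7 304.5]
((317.97552490234375, 303.5431823730469), 37.55725860595703)
cap top in tool(world delta) [-0.0006  0.0043  0.022 ]
side held 0.73 [252.7 276.   18.7  38.2] model top,bottom rows [[258.4, 279.2], [261.2, 305.0]]
```

```bash
cat > both.py <<'E'
from h import *
T=tool();w=shot("wrist"); t=T[2,3]
m=(w['img'].min(2)>70).astype(np.uint8); m[345:]=0
n,L,S,C=cv2.connectedComponentsWithStats(m); i=L[303,318]
M=cyl(.013,t+.004,t+.022); f=fit(M,[(w,L==i)],(T[0,3],T[1,3]+.004,0),False); print("cap off",(f[0][:2]-T[:2,3]).round(4),f[1],S[i])
f2=fit(cyl(.013,t+.021,t+.022),[(w,L==i)],(T[0,3],T[1,3]+.004,0),False); print("disc off",(f2[0][:2]-T[:2,3]).round(4),f2[1])
j=1+np.argmax([S[k,4] if k!=i else 0 for k in range(1,n)]); print(S[j])
c=cv2.convexHull(cv2.findContours(((L==j)&(w['img'].min(2)>150)).astype(np.uint8),0,1)[0][0]); k=np.zeros((480,640),np.uint8); cv2.fillPoly(k,[c],1)
r=fit(box(.11,.142,0,.04),[(w,k)],(.6147,.288,.065)); print("rack",r)
cv2.imwrite("pics/b.png",w['img'])
E
python3 both.py
```

```text
cap off [-0.0005  0.0012] 0.8662665107768269 [ 285  266   67   75 3908]
disc off [-0.0006  0.0029] 0.8824744437269737
[  388    15   187   234 36727]
rack (array([0.614668  , 0.2881651 , 0.06704204]), np.float64(0.992204596245411))
```

View pics/b.png

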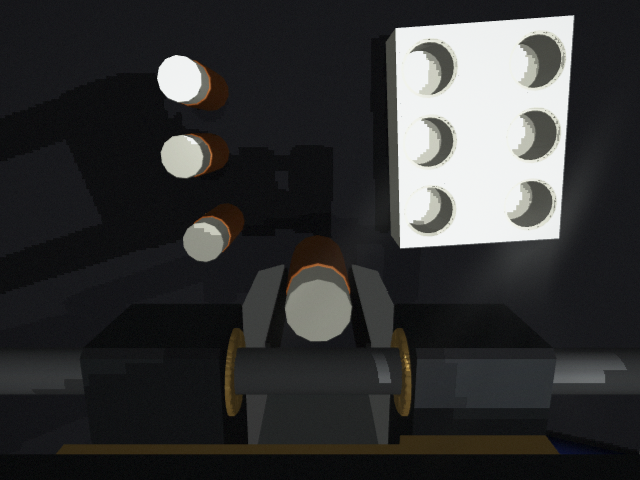

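The rack and held vial fit consistently; move above the near right hole and descend partway.

{"method": "servo_tool", "body": {
  "commands": [0.005,0.05,0,0,0,0,0.015,0.01,0.1,0,0,0,0,0.015,0.017,0.142,0,0,0,0,0.015,0.017,0.142,0.03,0,0,0,0.015,0.017,0.142,0.055,0,0,0,0.015,0.017,0.142,0.055,0,0,0,0.015,0.017,0.142,0.055,0,0,0,0.015]
}}

```text
time: 5.75
tool_pos: [0.652, 0.243, 0.1036]
ee_rot: [-3.142, 0.0, 1.571]
wrist_force: [1.0, -0.1, 0.4]
width: 0.0276
finger_force: 30.0
```

```bash
cat both.py > b2.py; sed -i 's#pics/b.png#pics/b2.png#' b2.py
cat >> b2.py <<'E'
print(T[:3,3].round(4)); c,s=np.cos(r[0][2]),np.sin(r[0][2])
for x in(-.034,.034):
  for y in(-.046,0,.046): print((r[0][0]+c*x-s*y).round(4),(r[0][1]+s*x+c*y).round(4))
E
python3 b2.py
```

```text
cap off [-0.001   0.0016] 0.882846349052846 [ 285  265   67   76 3981]
disc off [-0.0007  0.0034] 0.8719113578656157
[  131    25   226   276 48240]
rack (array([0.54005289, 0.17699033, 1.5186004 ]), np.float64(0.034359064352670776))
[0.652  0.243  0.1036]
0.5842 0.1406
0.5383 0.143
0.4923 0.1454
0.5878 0.2085
0.5418 0.2109
0.4959 0.2133
```

View pics/b2.png

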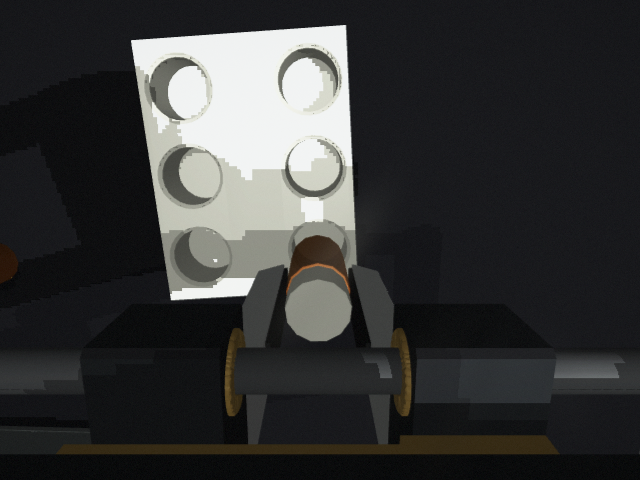

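The held vial sits over the right-near hole (rim seen at about (320,240)). Cross-check with rims at (315,166), (310,79), (193,176), (180,88).

Run:
```python
from h import *
w=shot("wrist")
for uv,e in (((315,166),(.6486,.2902)),((310,79),(.6456,.3361)),((192,176),(.5808,.2858)),((180,88.5),(.5778,.3317)),((201,254.5),(.5838,.2399)),((132,41),(.6147-.0549-.0047,.2881-.0036+.0708)),((346,25),(.6147+.0549-.0047,.2881+.0036+.0708))):
    print(ray(uv,w,.04)[:2].round(4),e)
```

```text
[0.6503 0.2919] (0.6486, 0.2902)
[0.6477 0.337 ] (0.6456, 0.3361)
[0.5825 0.2864] (0.5808, 0.2858)
[0.5793 0.3322] (0.5778, 0.3317)
[0.5847 0.2415] (0.5838, 0.2399)
[0.5564 0.3553] (0.5551, 0.35530000000000006)
[0.6662 0.363 ] (0.6648999999999999, 0.36250000000000004)
```

{"method": "servo_tool", "body": {
  "commands": [0.001,0.0015,0,0,0,0,0.015,0.001,0.0015,0.015,0,0,0,0.015,0.001,0.0015,0.022,0,0,0,0.015,0.001,0.0015,0.03,0,0,0,0.015,0.001,0.0015,0.03,0,0,0,0.015]
}}

```text
time: 6.48
tool_pos: [0.6527, 0.2437, 0.0718]
ee_rot: [-3.139, 0.001, 1.571]
wrist_force: [-0.4, -0.3, -0.0]
width: 0.0271
finger_force: 30.0
```

{"method": "servo_tool", "body": {
  "commands": [0,0,0.006,0,0,0,0.015,0,0,0.011,0,0,0,0.015,0,0,0.013,0,0,0,0.015,0,0,0.013,0,0,0,0.015]
}}

```text
time: 6.98
tool_pos: [0.6535, 0.244, 0.0609]
ee_rot: [3.141, -0.0, 1.571]
wrist_force: [-1.5, 0.1, 1.3]
width: 0.0272
finger_force: 30.0
```

{"method": "servo_tool", "body": {
  "commands": [0,0,0.003,0,0,0,0.015,0,0,0.003,0,0,0,0.015]
}}

```text
time: 7.22
tool_pos: [0.6536, 0.2442, 0.0609]
ee_rot: [3.14, -0.0, 1.571]
wrist_force: [-4.0, -0.8, 9.8]
width: 0.027
finger_force: 30.0
```

{"method": "servo_tool", "body": {
  "commands": [0,0,0.0,0,0,0,0.05,0,0,0.0,0,0,0,0.05,0,0,-0.05,0,0,0,0.05,0,0,-0.1,0,0,0,0.05,0,-0.06,-0.1,0,0,0,0.05,0,-0.12,-0.1,0,0,0,0.05,0,-0.17,-0.1,0,0,0,0.05,0,-0.17,-0.1,0,0,0,0.05,0,-0.17,-0.1,0,0,0,0.05]
}}

```text
time: 8.35
tool_pos: [0.4842, 0.2441, 0.1576]
ee_rot: [3.14, -0.0, 1.571]
wrist_force: [0.6, -0.1, 0.0]
width: 0.0498
finger_force: 0.0
```

```bash
cat > m4.py <<'E'
from h import *
T=tool(); w=shot("wrist"); print(T[:3,3].round(4))
m=(w['img'].min(2)>75).astype(np.uint8); m[345:]=0
n,L,S,C=cv2.connectedComponentsWithStats(m)
for i in range(1,n):
    if S[i,4]<400 or S[i,4]>5000: continue
    c=cv2.findContours((L==i).astype(np.uint8),0,1)[0][0]
    if len(c)<5: continue
    p=ray(C[i],w,.065); f=fit(cyl(.013,.052,.07),[(w,L==i)],(p[0],p[1],0),False); f2=fit(cyl(.013,.069,.07),[(w,L==i)],(p[0],p[1],0),False)
    print(S[i],"cap",f[0][:2].round(4),round(f[1],2),"disc",f2[0][:2].round(4),round(f2[1],2))
cv2.imwrite("pics/m4.png",w['img'])
E
python3 m4.py
```

```text
[0.4842 0.2441 0.1576]
[ 202   90   48   46 1717] cap [0.4282 0.3222] 0.92 disc [0.4292 0.3218] 0.94
[ 203  165   43   44 1446] cap [0.4262 0.2782] 0.85 disc [0.4268 0.2787] 0.92
[223 248  43  31 689] cap [0.4353 0.2263] 0.43 disc [0.4363 0.2275] 0.49
```

View pics/m4.png

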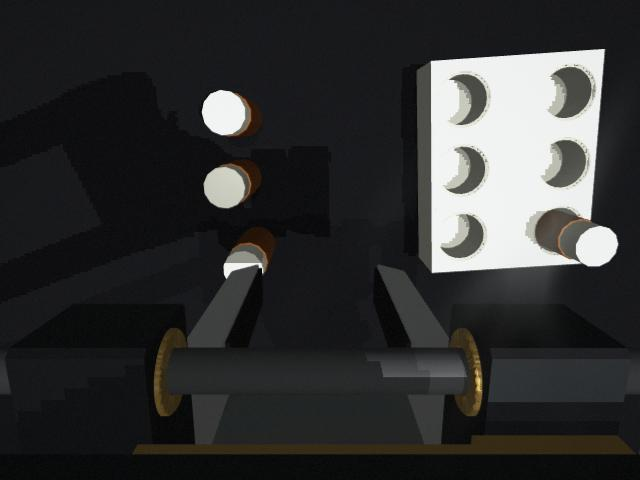

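First vial stands in the right-near hole (cap (595,245)). Next vial A.

{"method": "servo_tool", "body": {
  "commands": [0.04,-0.03,0,0,0,0,0.052,0.078,-0.056,0.01,0,0,0,0.052,0.078,-0.056,0.03,0,0,0,0.052,0.078,-0.056,0.07,0,0,0,0.052,0.078,-0.056,0.107,0,0,0,0.052,0.078,-0.056,0.107,0,0,0,0.052,0.078,-0.056,0.107,0,0,0,0.015,0.078,-0.056,0.107,0,0,0,0.015,0.078,-0.056,0.107,0,0,0,0.015,0.078,-0.056,0.107,0,0,0,0.015]
}}

```text
time: 9.65
tool_pos: [0.4288, 0.3226, 0.0523]
ee_rot: [3.138, -0.002, 1.571]
wrist_force: [0.4, -1.3, 4.0]
width: 0.0273
finger_force: 30.0
```

{"method": "servo_tool", "body": {
  "commands": [0,0,-0.05,0,0,0,0.015,0,0,-0.1,0,0,0,0.015,0,0.05,-0.108,0,0,0,0.015,0.005,0.1,-0.108,0,0,0,0.015,0.01,0.15,-0.108,0,0,0,0.015,0.015,0.2,-0.1,0,0,0,0.015,0.0155,0.2185,-0.07,0,0,0,0.015,0.0155,0.2185,-0.05,0,0,0,0.015,0.0155,0.2185,-0.05,0,0,0,0.015,0.0155,0.2185,-0.05,0,0,0,0.015]
}}

```text
time: 10.9
tool_pos: [0.6454, 0.338, 0.102]
ee_rot: [3.14, -0.001, 1.572]
wrist_force: [-0.5, -0.1, 0.0]
width: 0.0265
finger_force: 30.0
```

```bash
cat > off.py <<'E'
from h import *
import sys
o=robot.get_obs();T=tool();w=shot("wrist"); t=T[2,3]
m=(w['img'].min(2)>70).astype(np.uint8); m[345:]=0
n,L,S,C=cv2.connectedComponentsWithStats(m); i=L[306,318]
print(o['time'],T[:3,3].round(4),o['width'],S[i])
for a in(.004,.021):
    f=fit(cyl(.013,t+a,t+.022),[(w,L==i)],(T[0,3],T[1,3]+.002,0),False); print("off",(f[0][:2]-T[:2,3]).round(4),round(f[1],2))
cv2.imwrite(sys.argv[1],w['img'])
E
python3 off.py pics/o1.png
```

```text
10.9 [0.6454 0.338  0.102 ] 0.02649702688995789 [ 280  257   77   88 5062]
off [-0.0007  0.0009] 0.86
off [-0.0007  0.0013] 0.71
```

{"method": "servo_tool", "body": {
  "commands": [-0.0005,0.0015,0,0,0,0,0.015,-0.0005,0.0015,0.015,0,0,0,0.015,-0.0005,0.0015,0.022,0,0,0,0.015,-0.0005,0.0015,0.028,0,0,0,0.015,-0.0005,0.0015,0.028,0,0,0,0.015]
}}

```text
time: 11.58
tool_pos: [0.6469, 0.3366, 0.0704]
ee_rot: [-3.139, 0.001, 1.571]
wrist_force: [0.4, 0.2, -0.2]
width: 0.0269
finger_force: 29.8
```

{"method": "servo_tool", "body": {
  "commands": [0,0,0.006,0,0,0,0.015,0,0,0.01,0,0,0,0.015,0,0,0.014,0,0,0,0.015,0,0,0.014,0,0,0,0.015]
}}

```text
time: 12.08
tool_pos: [0.6475, 0.3375, 0.0608]
ee_rot: [3.141, -0.001, 1.571]
wrist_force: [-4.1, -0.7, 7.7]
width: 0.0272
finger_force: 29.8
```

{"method": "servo_tool", "body": {
  "commands": [0,0,0,0,0,0,0.05,0,0,0,0,0,0,0.05,0,0,-0.05,0,0,0,0.05,0,0,-0.1,0,0,0,0.05,-0.02,-0.06,-0.105,0,0,0,0.05,-0.04,-0.12,-0.105,0,0,0,0.05,-0.058,-0.17,-0.105,0,0,0,0.05,-0.058,-0.2205,-0.105,0,0,0,0.05,-0.058,-0.2205,-0.105,0,0,0,0.05,-0.058,-0.2205,-0.105,0,0,0,0.05]
}}

```text
time: 13.32
tool_pos: [0.4278, 0.2791, 0.1638]
ee_rot: [3.14, -0.0, 1.571]
wrist_force: [0.5, -0.9, -0.4]
width: 0.0498
finger_force: 0.0
```

```bash
python3 m4.py
```

```text
[0.4278 0.2791 0.1638]
[ 297  218   40   42 1249] cap [0.4265 0.2779] 0.83 disc [0.4266 0.2792] 0.91
[ 312  290   39   45 1286] cap [0.4359 0.2249] 0.85 disc [0.4358 0.2267] 0.86
```

{"method": "servo_tool", "body": {
  "commands": [0,-0.001,0.04,0,0,0,0.052,0,-0.001,0.08,0,0,0,0.052,0,-0.001,0.112,0,0,0,0.052,0,-0.001,0.112,0,0,0,0.052,0,-0.001,0.112,0,0,0,0.015,0,-0.001,0.112,0,0,0,0.015,0,-0.001,0.112,0,0,0,0.015,0,-0.001,0.112,0,0,0,0.015,0,-0.001,0.06,0,0,0,0.015,0,-0.001,0.01,0,0,0,0.015]
}}

```text
time: 14.62
tool_pos: [0.4253, 0.2787, 0.1541]
ee_rot: [-3.14, 0.001, 1.571]
wrist_force: [0.9, 0.6, -0.3]
width: 0.0271
finger_force: 30.0
```

{"method": "servo_tool", "body": {
  "commands": [0,0.05,-0.008,0,0,0,0.015,0.005,0.1,-0.008,0,0,0,0.015,0.01,0.16,-0.008,0,0,0,0.015,0.0125,0.21,-0.008,0,0,0,0.015,0.0125,0.2235,0.02,0,0,0,0.015,0.0125,0.2235,0.05,0,0,0,0.015,0.0125,0.2235,0.05,0,0,0,0.015,0.0125,0.2235,0.05,0,0,0,0.015]
}}

```text
time: 15.62
tool_pos: [0.6497, 0.2918, 0.1047]
ee_rot: [3.14, -0.0, 1.571]
wrist_force: [0.2, 0.4, -0.3]
width: 0.0273
finger_force: 30.0
```

```bash
python3 off.py pics/o2.png
```

```text
15.625 [0.6497 0.2918 0.1047] 0.027280722795435832 [ 280  264   76   81 4794]
off [-0.0006  0.    ] 0.87
off [-0.0009  0.0021] 0.73
```

View pics/o2.png

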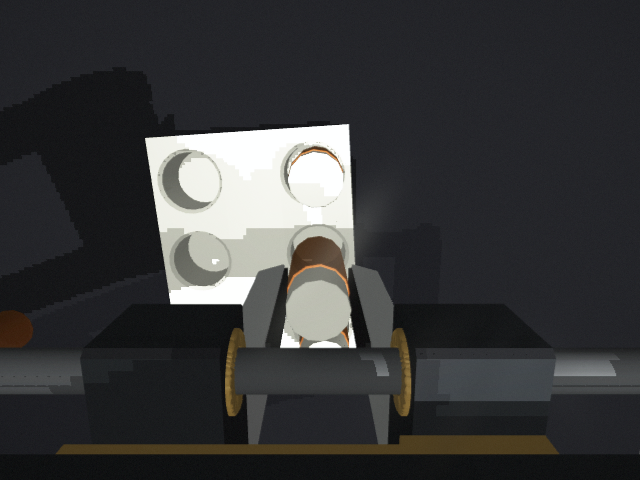

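B is held above the middle right hole; A's cap shows in the far right hole (315,175). Insert.

{"method": "servo_tool", "body": {
  "commands": [-0.001,0.001,0,0,0,0,0.015,-0.001,0.001,0.015,0,0,0,0.015,-0.001,0.001,0.022,0,0,0,0.015,-0.001,0.001,0.031,0,0,0,0.015,-0.001,0.001,0.031,0,0,0,0.015]
}}

```text
time: 16.3
tool_pos: [0.6496, 0.2901, 0.0702]
ee_rot: [-3.138, 0.001, 1.571]
wrist_force: [-0.8, -1.2, -0.0]
width: 0.027
finger_force: 30.0
```

{"method": "servo_tool", "body": {
  "commands": [0,0,0.006,0,0,0,0.015,0,0,0.01,0,0,0,0.015,0,0,0.015,0,0,0,0.015,0,0,0.015,0,0,0,0.015]
}}

```text
time: 16.8
tool_pos: [0.6511, 0.2908, 0.0614]
ee_rot: [3.139, -0.001, 1.571]
wrist_force: [-2.7, -1.1, 10.3]
width: 0.0273
finger_force: 30.0
```

{"method": "servo_tool", "body": {
  "commands": [0,0,0,0,0,0,0.05,0,0,0,0,0,0,0.05,0,0,-0.05,0,0,0,0.05,0,0,-0.1,0,0,0,0.05,-0.02,-0.06,-0.105,0,0,0,0.05,-0.04,-0.12,-0.105,0,0,0,0.05,-0.0638,-0.17,-0.105,0,0,0,0.05,-0.0638,-0.215,-0.105,0,0,0,0.05,-0.0638,-0.215,-0.105,0,0,0,0.05,-0.0638,-0.215,-0.105,0,0,0,0.05]
}}

```text
time: 18.05
tool_pos: [0.4363, 0.2268, 0.1626]
ee_rot: [3.14, -0.0, 1.571]
wrist_force: [0.3, 0.0, -0.7]
width: 0.0496
finger_force: 0.0
```

{"method": "servo_tool", "body": {
  "commands": [0,0,0.04,0,0,0,0.052,0,0,0.08,0,0,0,0.052,0,0,0.112,0,0,0,0.052,0,0,0.112,0,0,0,0.052,0,0,0.112,0,0,0,0.015,0,0,0.112,0,0,0,0.015,0,0,0.112,0,0,0,0.015,0,0,0.112,0,0,0,0.015,0,0,0.06,0,0,0,0.015,0,0,0.01,0,0,0,0.015]
}}

```text
time: 19.3
tool_pos: [0.4348, 0.2264, 0.1531]
ee_rot: [-3.14, 0.001, 1.571]
wrist_force: [0.4, -0.3, -0.0]
width: 0.027
finger_force: 30.0
```

{"method": "servo_tool", "body": {
  "commands": [0,0.05,-0.008,0,0,0,0.015,0.007,0.1,-0.008,0,0,0,0.015,0.014,0.15,-0.008,0,0,0,0.015,0.014,0.15,0.02,0,0,0,0.015,0.014,0.15,0.05,0,0,0,0.015,0.014,0.15,0.05,0,0,0,0.015,0.014,0.15,0.05,0,0,0,0.015]
}}

```text
time: 20.18
tool_pos: [0.5859, 0.2409, 0.1037]
ee_rot: [3.14, -0.0, 1.571]
wrist_force: [-0.5, -0.4, -0.9]
width: 0.027
finger_force: 30.0
```

```bash
python3 off.py pics/o3.png
```

```text
20.175 [0.5859 0.2409 0.1037] 0.026952994624671107 [ 286  267   66   76 3956]
off [-0.0003  0.0003] 0.88
off [-0.0006  0.0029] 0.87
```

{"method": "servo_tool", "body": {
  "commands": [-0.0005,0,0,0,0,0,0.015,-0.0005,0,0.015,0,0,0,0.015,-0.0005,0,0.022,0,0,0,0.015,-0.0005,0,0.031,0,0,0,0.015,-0.0005,0,0.031,0,0,0,0.015]
}}

```text
time: 20.85
tool_pos: [0.5846, 0.2399, 0.0697]
ee_rot: [-3.139, 0.001, 1.571]
wrist_force: [0.7, 0.6, -0.4]
width: 0.0268
finger_force: 29.9
```

{"method": "servo_tool", "body": {
  "commands": [0,0,0.006,0,0,0,0.015,0,0,0.01,0,0,0,0.015,0,0,0.015,0,0,0,0.015,0,0,0.015,0,0,0,0.015]
}}

```text
time: 21.35
tool_pos: [0.5865, 0.2406, 0.0611]
ee_rot: [3.138, -0.001, 1.571]
wrist_force: [-5.0, -0.9, 13.8]
width: 0.0273
finger_force: 30.0
```

{"method": "servo_tool", "body": {
  "commands": [0,0,0,0,0,0,0.05,0,0,0,0,0,0,0.05,0,0,-0.05,0,0,0,0.05,0,0,-0.1,0,0,0,0.05,0,0,-0.15,0,0,0,0.05,0,0,-0.21,0,0,0,0.06,-0.06,0,-0.22,0,0,0,0.06,-0.12,0,-0.22,0,0,0,0.06,-0.18,0,-0.22,0,0,0,0.06,-0.24,0,-0.22,0,0,0,0.06]
}}

```text
time: 22.6
tool_pos: [0.5854, -0.0018, 0.2757]
ee_rot: [-3.141, 0.0, 1.571]
wrist_force: [-0.1, -0.0, 0.4]
width: 0.0596
finger_force: 0.0
```

{"method": "servo_tool", "body": {
  "commands": [-0.06,0,0,0,0,0,0.06,-0.12,0,0,0,0,0,0.06,-0.18,0,0,0,0,0,0.06,-0.24,0,0,0,0,0,0.06,-0.29,0,0,0,0,0,0.06,-0.31,0,0,0,0,0,0.06,-0.31,0,0,0,0,0,0.06,-0.31,0,0,0,0,0,0.06]
}}

```text
time: 23.6
tool_pos: [0.5859, -0.3081, 0.2766]
ee_rot: [3.141, -0.001, 1.573]
wrist_force: [-0.1, 0.5, 0.7]
width: 0.0601
finger_force: 0.0
```

```bash
cat > t1.py <<'E'
from h import *
import sys
T=tool(); w=shot("wrist"); print(T[:3].round(4).tolist(),robot.get_obs()['time'],robot.get_obs()['joint_positions'].round(2)); cv2.imwrite(sys.argv[1],w['img'])
for n in("tote","mat","stopper1","bin","tote_bar"): print(n,[(round(d['conf'],2),np.round(d['box']).tolist()) for d in spotter.trace(n,w)])
a=shot("scene");b=shot("side"); np.save("a.npy",a,allow_pickle=True);np.save("w.npy",w,allow_pickle=True);np.save("b.npy",b,allow_pickle=True)
cv2.imwrite(sys.argv[1][:-4]+"s.png",cv2.resize(b['img'][180:440,90:450],None,fx=2.2,fy=2.2))
E
python3 t1.py pics/t1.png
```

```text
[[-0.0018, 1.0, 0.0003, 0.5859], [1.0, 0.0018, 0.0008, -0.3081], [0.0008, 0.0003, -1.0, 0.2766]] 23.65 [-0.57  0.34  0.95  0.    1.85 -0.57]
tote [(0.79, [234.0, 98.0, 184.0, 151.0])]
mat [(0.73, [21.0, 291.0, 158.0, 51.0]), (0.72, [219.0, 77.0, 220.0, 183.0]), (0.71, [12.0, 62.0, 172.0, 164.0]), (0.68, [231.0, 433.0, 34.0, 8.0])]
stopper1 [(0.87, [365.0, 198.0, 25.0, 27.0]), (0.87, [343.0, 125.0, 28.0, 32.0]), (0.61, [301.0, 191.0, 18.0, 26.0]), (0.56, [372.0, 133.0, 32.0, 30.0])]
bin []
tote_bar [(0.68, [231.0, 103.0, 187.0, 144.0])]
```

View pics/t1.png

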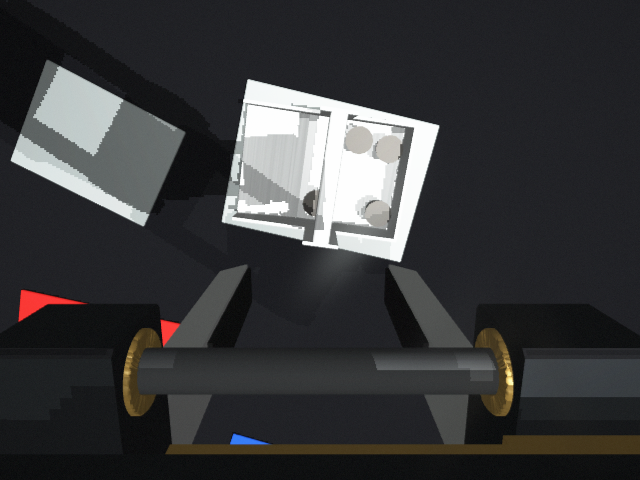

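View: large grey mat corners (247,80),(438,125),(402,262),(222,221); the tote on it, bar running from (345,103) to (318,245), lip to the left, back wall right; four stoppers seen ((356,139),(388,149),(376,212),(310,203)).

```bash
cat > tfit.py <<'E'
from h import *
h=.0; B=box(.16,.112,.0,.004)
pts=[[x,y,z] for y in(-.056,.056) for x,z in((.08,.004),(.08,.049),(-.02,.004),(-.08,.025),(-.08,.049))]
pts+=[[x,y,z] for y in(-.056,.056) for x in(-.002,.012) for z in(.083,.105)]
TOTE=np.array(pts)
def tote(w,p0=None):
    d=spotter.trace("tote",w)[0]; c=cv2.convexHull(np.vstack(cv2.findContours(d['region'].astype(np.uint8),0,1)[0])); k=np.zeros((480,640),np.uint8); cv2.fillPoly(k,[c],1)
    x,y,a,b=d['box']; p=ray((x+a/2,y+b/2),w,.03) if p0 is None else p0
    return max((fit(TOTE,[(w,k)],(p[0],p[1],q)) for q in(-.45,-.25,0,.2)),key=lambda r:r[1])
def mat(w,i=None):
    ds=spotter.trace("mat",w); out=[]
    for d in ds:
        c=cv2.convexHull(np.vstack(cv2.findContours(d['region'].astype(np.uint8),0,1)[0])); k=np.zeros((480,640),np.uint8); cv2.fillPoly(k,[c],1)
        x,y,a,b=d['box']; p=ray((x+a/2,y+b/2),w,.004)
        out.append(max((fit(box(.2,.15,.004),[(w,k)],(p[0],p[1],q)) for q in(-.45,-.2,0,.2)),key=lambda r:r[1]))
    return max(out,key=lambda r:r[1])
E
python3 - <<'E'
from tfit import *
w=shot("wrist")
print("tote",tote(w)); print("mat",mat(w))
C=[(247,80),(438,125),(402,262),(222,221)]; P=np.array([ray(c,w,.004) for c in C]); print(P.round(4),P.mean(0),cv2.minAreaRect(P[:,:2].astype(np.float32)))
m=((w['img'].min(2)>80)).astype(np.uint8); n,L,S,_=cv2.connectedComponentsWithStats(m); i=L[90,260]; c=cv2.convexHull(np.vstack(cv2.findContours((L==i).astype(np.uint8),0,1)[0])); print(S[i])
k=np.zeros((480,640),np.uint8); cv2.fillPoly(k,[c],1); print("mat thr",fit(box(.2,.15,.004),[(w,k)],(P[:,0].mean(),P[:,1].mean(),-.23)))
cv2.imwrite("pics/tc.png",cv2.resize(w['img'][70:270,210:450],None,fx=3,fy=3,interpolation=cv2.INTER_CUBIC))
E
```

```text
tote (array([ 0.58942834, -0.2775106 , -0.13811481]), np.float64(0.9849616598297612))
mat (array([ 0.59498154, -0.28331805, -0.22371372]), np.float64(0.9865689913082222))
[[ 0.5145 -0.1911  0.004 ]
 [ 0.7068 -0.234   0.004 ]
 [ 0.6771 -0.3793  0.004 ]
 [ 0.4824 -0.3338  0.004 ]] [ 0.59520242 -0.28455757  0.004     ] ((0.5958139300346375, -0.2850872874259949), (0.14821623265743256, 0.19993582367897034), 77.34981536865234)
[  222    78   218   183 27549]
mat thr (array([ 0.59487222, -0.2839374 , -0.22811879]), np.float64(0.9851837718351137))
```

View pics/tc.png

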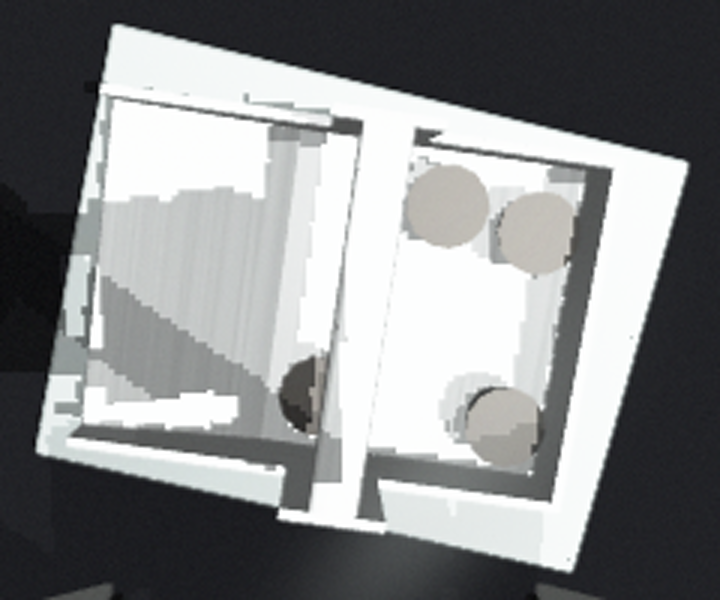

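Bar is clear in the crop (top from (339,110) to (322,242) full-frame): tote yaw ≈ -0.14, mat yaw ≈ -0.225. Dry-run the tipping pose empty-handed to check reach.

{"method": "servo_tool", "body": {
  "commands": [0.06,-0.02,0,0,0,0,0.06,0.12,-0.04,0,0,0,0,0.06,0.18,-0.06,0,0,0,0,0.06,0.24,-0.075,0,0,0,0,0.06,0.3,-0.09,0,-10,0,0,0.06,0.308,-0.09,0,-20,0,0,0.06,0.308,-0.09,0,-30,0,0,0.06,0.308,-0.09,0,-40,0,0,0.06,0.308,-0.09,0,-50,0,0,0.06,0.308,-0.09,0,-50,0,0,0.06]
}}

```text
time: 25.4
tool_pos: [0.4919, -0.0014, 0.2696]
ee_rot: [2.278, -0.002, 1.57]
wrist_force: [0.2, -0.3, 0.2]
width: 0.0599
finger_force: 0.0
```

{"method": "servo_tool", "body": {
  "commands": [0,0,0,-10,0,0,0.06,0,0,0,-20,0,0,0.06,0,0,0,-22,0,0,0.06,0,0,0,-22,0,0,0.06,0,0,0,-22,0,0,0.06]
}}

```text
time: 26.02
tool_pos: [0.5237, -0.0022, 0.2749]
ee_rot: [1.885, 0.001, 1.572]
wrist_force: [-0.2, 0.6, 0.5]
width: 0.0599
finger_force: 0.0
```

Run:
```python
from h import *
o=robot.get_obs(); print(o['time'],o['joint_positions'].round(3),tool()[:3].round(3).tolist())
from tfit import *
w=np.load('w.npy',allow_pickle=True).item()
P=[ray(c,w,.105) for c in((339.3,110),(321.7,241.7))]; print(np.round(P,4),(P[0]+P[1])/2)
for s in (shot('scene'),shot('side')):
    try: print(tote(s,(.589,-.278)))
    except Exception as e: print(e)
```

```text
26.025 [-0.298 -0.754  2.323  0.733  0.432 -0.782] [[-0.001, 0.309, 0.951, 0.524], [1.0, 0.001, 0.001, -0.002], [-0.001, 0.951, -0.309, 0.275]]
[[ 0.6016 -0.2239  0.105 ]
 [ 0.5885 -0.3294  0.105 ]] [ 0.59505185 -0.27667338  0.105     ]
(array([ 0.58944607, -0.27811391, -0.13952724]), np.float64(0.9519993813855031))
(array([ 0.57518309, -0.2592255 , -0.27898106]), np.float64(0.7346296189307768))
```

Reach is limited to about 72° at x=0.52; 65° will work with lip at x≈0.525. Return upright and to the tote.

{"method": "servo_tool", "body": {
  "commands": [0,0,0,10,0,0,0.06,0,0,0,20,0,0,0.06,0,0,0,30,0,0,0.06,0,0,0,40,0,0,0.06,0,0,0,50,0,0,0.06,0,0,0,60,0,0,0.06,0,0,0,72,0,0,0.06,0,0,0,72,0,0,0.06,0,0,0,72,0,0,0.06]
}}

```text
time: 27.35
tool_pos: [0.5224, -0.0021, 0.271]
ee_rot: [-3.139, -0.0, 1.571]
wrist_force: [-0.0, -0.9, 0.8]
width: 0.0601
finger_force: 0.0
```

{"method": "servo_tool", "body": {
  "commands": [-0.06,0.015,0,0,0,0,0.06,-0.12,0.03,0,0,0,2,0.06,-0.18,0.045,0,0,0,4,0.06,-0.24,0.06,0.02,0,0,6,0.06,-0.277,0.072,0.04,0,0,8,0.06,-0.277,0.072,0.05,0,0,8,0.05,-0.277,0.072,0.05,0,0,8,0.05,-0.277,0.072,0.05,0,0,8,0.05]
}}

```text
time: 28.35
tool_pos: [0.5943, -0.2777, 0.2235]
ee_rot: [3.141, 0.001, 1.433]
wrist_force: [0.3, -0.4, -0.6]
width: 0.0501
finger_force: 0.0
```

Run:
```python
from tfit import *
o=robot.get_obs(); T=tool(); print(o['time'],T[:3,3].round(4),o['ee_rot'])
w=shot('wrist'); r=tote(w,(.59,-.278)); print(r, "bar", r[0][:2]+.005*np.array([np.cos(r[0][2]),np.sin(r[0][2])])); print(mat(w))
s=shot('scene'); print(tote(s,(.589,-.278)),mat(s))
cv2.imwrite("pics/t2.png",w['img'])
```

```text
28.35 [ 0.5943 -0.2777  0.2235] [3.14106247e+00 1.43087558e-03 1.43307146e+00]
(array([ 0.58947474, -0.27734038, -0.13408003]), np.float64(0.9823985518938458)) bar [ 0.59442986 -0.27800878]
(array([ 0.59497235, -0.28263518, -0.22544742]), np.float64(0.983158947391284))
(array([ 0.59088619, -0.27933013, -0.16122002]), np.float64(0.942258599583025)) (array([ 0.33151735, -0.50519222, -0.23503197]), np.float64(0.9655506782184473))
```

View pics/t2.png

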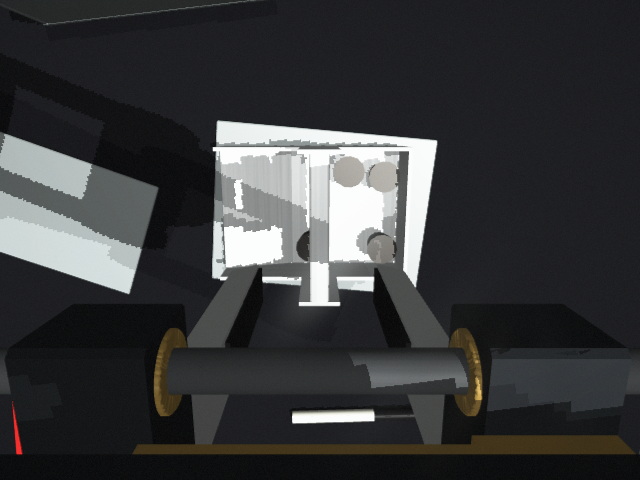

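Tool is aligned with the tote bar (centre (319,210)). Descend and grip.

{"method": "servo_tool", "body": {
  "commands": [0,0,0.04,0,0,0,0.05,0,0,0.08,0,0,0,0.05,0,0,0.11,0,0,0,0.05,0,0,0.136,0,0,0,0.05,0,0,0.136,0,0,0,0.05,0,0,0.136,0,0,0,0.0,0,0,0.136,0,0,0,0.0,0,0,0.136,0,0,0,0.0,0,0,0.136,0,0,0,0.0,0,0,0.136,0,0,0,0.0]
}}

```text
time: 29.9
tool_pos: [0.5945, -0.2793, 0.0858]
ee_rot: [-3.141, 0.001, 1.431]
wrist_force: [0.9, -0.5, 1.1]
width: 0.0138
finger_force: 30.0
```

{"method": "servo_tool", "body": {
  "commands": [0,0,-0.01,0,0,0,0.0,0,0,-0.03,0,0,0,0.0,0,0,-0.03,0,0,0,0.0]
}}

```text
time: 30.28
tool_pos: [0.5953, -0.2798, 0.1179]
ee_rot: [3.14, 0.002, 1.431]
wrist_force: [0.1, -0.4, -3.7]
width: 0.0137
finger_force: 30.0
```

{"method": "servo_tool", "body": {
  "commands": [0,0,-0.04,0,0,0,0.0,0,0,-0.09,0,0,0,0.0,0,0,-0.135,0,0,0,0.0,0.03,-0.015,-0.145,0,0,-1,0.0,0.075,-0.038,-0.145,0,0,-2,0.0,0.12,-0.06,-0.145,0,0,-4,0.0,0.165,-0.083,-0.145,0,0,-5,0.0,0.21,-0.105,-0.145,0,0,-7,0.0,0.25,-0.125,-0.145,0,0,-8,0.0,0.267,-0.133,-0.145,0,0,-8,0.0]
}}

```text
time: 31.52
tool_pos: [0.4988, 0.0058, 0.2606]
ee_rot: [-3.139, -0.0, 1.573]
wrist_force: [-0.3, 0.8, -4.1]
width: 0.014
finger_force: 30.0
```

{"method": "servo_tool", "body": {
  "commands": [0,0,0,0,0,0,0.0,0,0,0,-8,0,0,0.0,0,0,0,-16,0,0,0.0,0,0,0,-24,0,0,0.0,0,0,0,-32,0,0,0.0,0,0,0,-40,0,0,0.0,0,0,0,-40,0,0,0.0]
}}

```text
time: 32.4
tool_pos: [0.4964, 0.0026, 0.2549]
ee_rot: [2.456, -0.0, 1.568]
wrist_force: [-0.8, 0.0, -4.6]
width: 0.0137
finger_force: 30.0
```

{"method": "servo_tool", "body": {
  "commands": [0,0.003,0.002,-5,0,0,0.0,0,0.006,0.005,-10,0,0,0.0,0,0.009,0.008,-15,0,0,0.0,0,0.009,0.008,-20,0,0,0.0,0,0.009,0.008,-26,0,0,0.0,0,0.009,0.008,-26,0,0,0.0,0,0.009,0.008,-26,0,0,0.0,0,0.009,0.008,-26,0,0,0.0,0,0.009,0.008,-26,0,0,0.0,0,0.009,0.008,-26,0,0,0.0]
}}

```text
time: 33.65
tool_pos: [0.5135, 0.0039, 0.2602]
ee_rot: [1.993, 0.0, 1.571]
wrist_force: [0.3, 0.3, -3.3]
width: 0.0136
finger_force: 30.0
```

```bash
cat > dump.py <<'E'
from h import *
import sys
o=robot.get_obs(); print(o['time'],o['tool_pos'].round(4),o['ee_rot'].round(3),o['wrist_force'].round(1),o['width'])
for n in("side","scene"):
    s=shot(n); x=proj([[.485,.0,.15]],s)[0].astype(int); globals()[n]=s['img'][max(0,x[1]-80):x[1]+80,x[0]-80:x[0]+80]
    print(n,[(round(d['conf'],2),np.round(d['box']).tolist()) for d in spotter.trace("stopper1",s)])
w=snapshot('wrist')['img']
cv2.imwrite(sys.argv[1],np.hstack([cv2.resize(side,(400,400)),cv2.resize(scene,(400,400))]))
E
python3 dump.py pics/d1.png
```

```text
33.65 [0.5135 0.0039 0.2602] [1.993 0.    1.571] [ 0.3  0.3 -3.3] 0.013606268925609552
side [(0.48, [341.0, 286.0, 11.0, 13.0]), (0.38, [278.0, 171.0, 68.0, 82.0])]
scene [(0.61, [278.0, 190.0, 87.0, 74.0]), (0.6, [300.0, 218.0, 10.0, 6.0]), (0.59, [306.0, 221.0, 9.0, 10.0])]
```

View pics/d1.png

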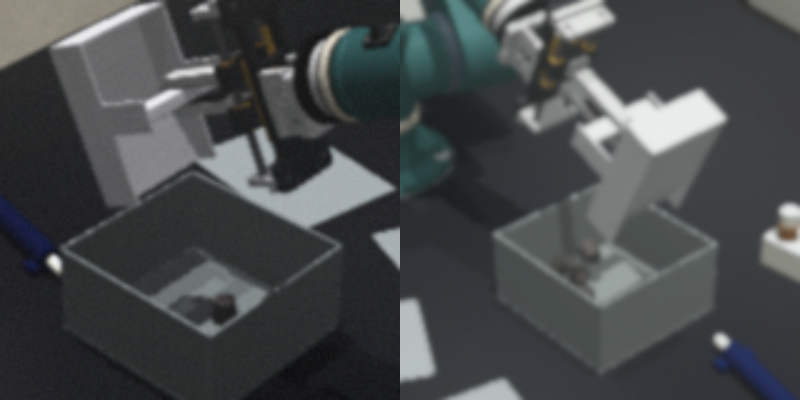

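Stoppers lie in the bin (dark lumps), tote interior looks clear. A bit more tilt with a wiggle to make sure, then average the weight.

{"method": "servo_tool", "body": {
  "commands": [0,0.003,0.006,-6,0,0,0.0,0,0.003,0.006,-6,0,0,0.0,0,0,0,0,0,0,0.0,0,0.003,0.006,-6,0,0,0.0,0,0,0,0,0,0,0.0,0,0.003,0.006,-6,0,0,0.0,0,0.003,0.006,-6,0,0,0.0,0,0.003,0.006,-6,0,0,0.0]
}}

```text
time: 34.9
tool_pos: [0.5201, 0.0039, 0.2606]
ee_rot: [1.889, -0.0, 1.571]
wrist_force: [-0.9, 0.1, -2.7]
width: 0.0136
finger_force: 30.0
```

Run:
```python
from h import *
F=[]
for i in range(8):
    s=snapshot('side'); F.append(robot.get_obs()['wrist_force'][2])
print(np.mean(F),np.round(F,1),tool()[:3,3])
print([(round(d['conf'],2),np.round(d['box']).tolist()) for d in spotter.trace("stopper1",s)])
cv2.imwrite("pics/d2.png",np.hstack([cv2.resize(s['img'][140:340,250:410],(480,600),interpolation=cv2.INTER_CUBIC)]))
```

```text
-3.5094815265325217 [-3.  -4.  -3.5 -3.7 -4.3 -2.8 -3.7 -3.1] [0.52002204 0.00386274 0.26022888]
[(0.64, [341.0, 286.0, 8.0, 15.0])]
```

View pics/d2.png

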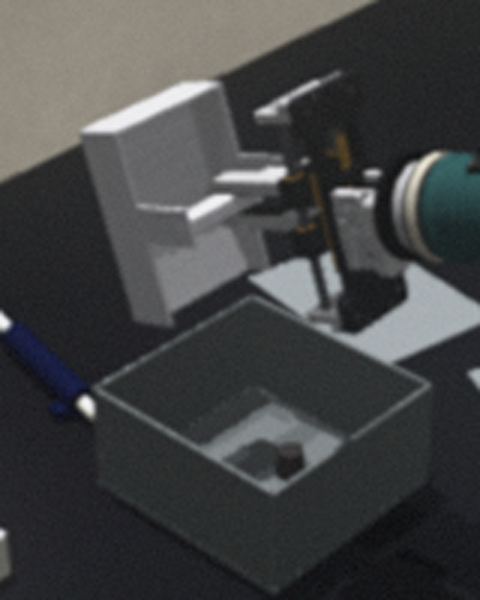

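Tote interior is empty. Untilt and carry back.

{"method": "servo_tool", "body": {
  "commands": [0,0,0,9,0,0,0.0,0,0,0,18,0,0,0.0,0,0,0,27,0,0,0.0,0,0,0,36,0,0,0.0,0,0,0,45,0,0,0.0,0,0,0,54,0,0,0.0,0,0,0,63,0,0,0.0,0,0,0,72,0,0,0.0,0,0,0,72,0,0,0.0,0,0,0,72,0,0,0.0]
}}

```text
time: 36.6
tool_pos: [0.5201, 0.004, 0.26]
ee_rot: [-3.141, -0.0, 1.571]
wrist_force: [-0.2, -1.0, -3.2]
width: 0.0139
finger_force: 30.0
```

Run:
```python
from h import *
o=[robot.get_obs() for _ in range(1)][0]; T=tool(); print(o['time'],T[:3].round(4).tolist(),o['ee_rot'],o['width'])
G=R.from_euler('xyz',[np.pi,0,1.345]).as_matrix(); p=np.array([.5998,-.2844,.16])
print("shift",T[:3,:3].T@(p-T[:3,3]),"rv deg",np.degrees(R.from_matrix(T[:3,:3].T@G).as_rotvec()))
```

```text
36.6 [[-0.0003, 1.0, -0.0006, 0.5201], [1.0, 0.0003, 0.0003, 0.004], [0.0003, -0.0006, -1.0, 0.26]] [-3.14100800e+00 -3.09721119e-04  1.57108964e+00] 0.013939713671969152
shift [-0.28841907  0.07965416  0.09990538] rv deg [-0.03536167 -0.01388323 12.95398714]
```

{"method": "servo_tool", "body": {
  "commands": [-0.02,0.005,0,0,0,1,0.0,-0.06,0.018,0,0,0,3,0.0,-0.105,0.03,0,0,0,5,0.0,-0.15,0.042,0,0,0,7,0.0,-0.195,0.055,0,0,0,9,0.0,-0.24,0.067,0,0,0,11,0.0,-0.275,0.076,0.02,0,0,12.5,0.0,-0.2885,0.0797,0.06,0,0,12.9,0.0,-0.2885,0.0797,0.1,0,0,12.9,0.0,-0.2885,0.0797,0.1,0,0,12.9,0.0]
}}

```text
time: 37.85
tool_pos: [0.596, -0.2846, 0.1557]
ee_rot: [-3.131, -0.001, 1.344]
wrist_force: [-0.4, -0.0, -4.5]
width: 0.0136
finger_force: 30.0
```

{"method": "servo_tool", "body": {
  "commands": [0,0,0,0,0,0,0.0,0,0,0,0,0,0,0.0]
}}

```text
time: 38.1
tool_pos: [0.6006, -0.2854, 0.1636]
ee_rot: [3.139, 0.003, 1.346]
wrist_force: [0.9, 1.0, -3.2]
width: 0.0137
finger_force: 30.0
```

Run:
```python
from tfit import *
P=[];
for _ in range(5): w=shot('wrist'); P.append(np.r_[robot.get_obs()['tool_pos'],robot.get_obs()['ee_rot']])
P=np.array(P);P[:,3]%=2*np.pi; T=P.mean(0); print(T.round(4)); dz=T[2]-.086
d=spotter.trace("tote",w)[0]; c=cv2.convexHull(np.vstack(cv2.findContours(d['region'].astype(np.uint8),0,1)[0])); k=np.zeros((480,640),np.uint8); cv2.fillPoly(k,[c],1)
print(fit(TOTE+[0,0,dz],[(w,k)],(T[0]-.005,T[1],-.226))); print(mat(w))
cv2.imwrite("pics/held.png",w['img'])
```

```text
[ 6.0020e-01 -2.8490e-01  1.6190e-01  3.1413e+00  1.9000e-03  1.3462e+00]
(array([ 0.59484969, -0.28687478, -0.22877542]), np.float64(0.8560315908301603))
(array([ 0.3256993 , -0.256767  , -0.50967717]), np.float64(0.7782420678965888))
```

{"method": "servo_tool", "body": {
  "commands": [0,0,0.03,0,0,0,0.0,0,0,0.055,0,0,0,0.0,0,0,0.066,0,0,0,0.0,0,0,0.07,0,0,0,0.0,0,0,0.072,0,0,0,0.0,0,0,0.072,0,0,0,0.0]
}}

```text
time: 39.2
tool_pos: [0.5998, -0.285, 0.0894]
ee_rot: [-3.141, 0.001, 1.346]
wrist_force: [-2.3, 0.6, 0.1]
width: 0.0139
finger_force: 30.0
```

{"method": "servo_tool", "body": {
  "commands": [0,0,0.0015,0,0,0,0.0,0,0,0.003,0,0,0,0.0,0,0,0.003,0,0,0,0.0]
}}

```text
time: 39.58
tool_pos: [0.5993, -0.2867, 0.0882]
ee_rot: [3.142, 0.005, 1.345]
wrist_force: [-5.0, -2.0, 6.8]
width: 0.0137
finger_force: 30.0
```

{"method": "servo_tool", "body": {
  "commands": [0,0,-0.001,0,0,0,0.0,0,0,-0.001,0,0,0,0.05,0,0,-0.001,0,0,0,0.05,0,0,-0.001,0,0,0,0.05,0,0,-0.03,0,0,0,0.05,0,0,-0.08,0,0,0,0.05,0,0,-0.13,0,0,0,0.05,-0.02,0,-0.18,0,0,0,0.05,-0.02,0,-0.19,0,0,0,0.05,-0.02,0,-0.19,0,0,0,0.05]
}}

```text
time: 40.83
tool_pos: [0.5956, -0.3039, 0.2745]
ee_rot: [-3.139, 0.0, 1.346]
wrist_force: [0.2, -0.8, 0.5]
width: 0.0502
finger_force: 0.0
```

```bash
cat > fin.py <<'E'
from tfit import *
w=shot('wrist'); print(robot.get_obs()['time'],tool()[:3,3].round(4)); cv2.imwrite("pics/f1.png",w['img'])
r=tote(w,(.595,-.284)); m=mat(w); print("tote",r,"\nmat",m)
g=(w['img'].min(2)>80).astype(np.uint8); n,L,S,_=cv2.connectedComponentsWithStats(g)
d=r[0]-m[0]; c,s=np.cos(m[0][2]),np.sin(m[0][2]); print("in mat",(c*d[0]+s*d[1]).round(4),(-s*d[0]+c*d[1]).round(4),np.degrees(d[2]).round(2))
print("stopper",[(round(d['conf'],2),np.round(d['box']).tolist()) for d in spotter.trace("stopper1",w)])
s=shot('scene'); print(tote(s,(.595,-.284)))
b=shot('side'); print("vials",[(round(d['conf'],2),np.round(d['box']).tolist()) for d in spotter.trace("vial1",b)])
x=cv2.resize(b['img'][270:420,140:320],(400,333)); y=cv2.resize(w['img'][60:330,170:490],(400,333)); cv2.imwrite("pics/fin.png",np.hstack([x,y]))
E
python3 fin.py
```

```text
40.875 [ 0.5952 -0.3035  0.2727]
tote (array([ 0.59322319, -0.28829956, -0.21585559]), np.float64(0.988659546100792)) 
mat (array([ 0.5944575 , -0.28271893, -0.22216917]), np.float64(0.9886500381158517))
in mat 0.0 -0.0057 0.36
stopper []
(array([ 0.59389979, -0.28926589, -0.21581845]), np.float64(0.9658773858124847))
vials [(0.77, [210.0, 290.0, 12.0, 25.0]), (0.77, [176.0, 311.0, 19.0, 22.0]), (0.66, [197.0, 300.0, 13.0, 24.0]), (0.48, [230.0, 301.0, 15.0, 27.0])]
```

View pics/fin.png

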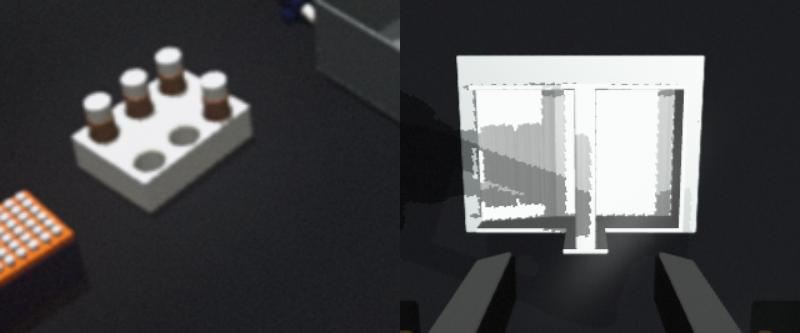

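Vials all stand in the rack; the tote is empty, square (0.4°) but 5.7 mm off centre in mat y. Regrip and shift.

{"method": "servo_tool", "body": {
  "commands": [0.014,0,0.05,0,0,0,0.05,0.014,0,0.1,0,0,0,0.05,0.014,0,0.15,0,0,0,0.05,0.014,0,0.186,0,0,0,0.05,0.014,0,0.186,0,0,0,0.05,0.014,0,0.186,0,0,0,0.0,0.014,0,0.186,0,0,0,0.0,0.014,0,0.186,0,0,0,0.0,0.014,0,0.186,0,0,0,0.0,0.014,0,0.186,0,0,0,0.0]
}}

```text
time: 42.48
tool_pos: [0.5983, -0.2908, 0.0898]
ee_rot: [-3.14, 0.001, 1.346]
wrist_force: [0.9, 0.7, 2.7]
width: 0.0135
finger_force: 30.0
```

{"method": "servo_tool", "body": {
  "commands": [0,0,-0.006,0,0,0,0.0,0,0,-0.006,0,0,0,0.0,0.003,0,-0.006,0,0,0,0.0,0.0055,0,-0.006,0,0,0,0.0,0.0055,0,-0.006,0,0,0,0.0,0.0055,0,-0.003,0,0,0,0.0,0.0055,0,-0.001,0,0,0,0.0,0.0055,0,0.0,0,0,0,0.0,0.0055,0,0.0,0,0,0,0.0]
}}

```text
time: 43.6
tool_pos: [0.599, -0.2852, 0.0898]
ee_rot: [-3.139, 0.001, 1.346]
wrist_force: [-3.3, 2.8, 3.9]
width: 0.0141
finger_force: 30.0
```

{"method": "servo_tool", "body": {
  "commands": [0,0,0,0,0,0,0.05,0,0,0,0,0,0,0.05,0,0,0,0,0,0,0.05,0,0,-0.03,0,0,0,0.05,0,0,-0.08,0,0,0,0.05,0,0,-0.13,0,0,0,0.05,-0.02,0,-0.18,0,0,0,0.05,-0.02,0,-0.19,0,0,0,0.05,-0.02,0,-0.19,0,0,0,0.05]
}}

```text
time: 44.72
tool_pos: [0.5955, -0.3046, 0.2787]
ee_rot: [-3.139, 0.001, 1.346]
wrist_force: [0.3, 0.1, 0.0]
width: 0.0503
finger_force: 0.0
```

```bash
python3 fin.py
```

```text
44.775 [ 0.5951 -0.3041  0.2768]
tote (array([ 0.57568133, -0.30731031, -0.15839406]), np.float64(0.9876815722789255)) 
mat (array([ 0.59495222, -0.28290314, -0.22869163]), np.float64(0.9770382879163458))
in mat -0.0132 -0.0281 4.03
stopper []
(array([ 0.57873554, -0.30962115, -0.1599516 ]), np.float64(0.917622455721327))
vials [(0.63, [229.0, 304.0, 13.0, 21.0]), (0.63, [196.0, 300.0, 14.0, 21.0]), (0.59, [212.0, 290.0, 12.0, 24.0]), (0.53, [176.0, 311.0, 15.0, 22.0])]
```

The tote was knocked aside after release (now −13, −28 mm, 4°). Re-align above it and check.

{"method": "servo_tool", "body": {
  "commands": [-0.007,-0.0135,0.03,0,0,-3.8,0.05,-0.007,-0.0135,0.05,0,0,-3.8,0.05,-0.007,-0.0135,0.05,0,0,-3.8,0.05,-0.007,-0.0135,0.05,0,0,-3.8,0.05]
}}

```text
time: 45.62
tool_pos: [0.5807, -0.3085, 0.2296]
ee_rot: [-3.139, 0.001, 1.412]
wrist_force: [0.1, -0.2, 0.3]
width: 0.0498
finger_force: 0.0
```

```bash
cat > reg.py <<'E'
from tfit import *
w=shot('wrist'); T=tool(); r=tote(w,(.576,-.307)); m=mat(w); print(T[:3,3].round(4),robot.get_obs()['ee_rot'].round(4),r,m)
y=r[0][2]; b=np.r_[r[0][:2]+.005*np.array([np.cos(y),np.sin(y)]),T[2,3]]; print("bar",b)
print("shift",(T[:3,:3].T@(b-T[:3,3])).round(4),"az",np.degrees(robot.get_obs()['ee_rot'][2]-np.pi/2-y).round(2))
cv2.imwrite("pics/reg.png",w['img'])
E
python3 reg.py
```

```text
Traceback (most recent call last):
  File "reg.py", line 2, in <module>
    w=shot('wrist'); T=tool(); r=tote(w,(.576,-.307)); m=mat(w); print(T[:3,3].round(4),robot.get_obs()['ee_rot'].round(4),r,m)
                                 ~~~~^^^^^^^^^^^^^^^^
  File "tfit.py", line 7, in tote
    d=spotter.trace("tote",w)[0]; c=cv2.convexHull(np.vstack(cv2.findContours(d['region'].astype(np.uint8),0,1)[0])); k=np.zeros((480,640),np.uint8); cv2.fillPoly(k,[c],1)
      ~~~~~~~~~~~~~~~~~~~~~~~^^^
IndexError: list index out of range
```

```bash
python3 reg.py || python3 reg.py
```

```text
[ 0.5809 -0.3087  0.2303] [-3.1400e+00  1.2000e-03  1.4124e+00] (array([ 0.57560331, -0.30705421, -0.16211979]), np.float64(0.9850723471736439)) (array([ 0.59520623, -0.28235525, -0.22633514]), np.float64(0.9896948139453958))
bar [ 0.58053775 -0.30786126  0.23026717]
shift [ 0.0007 -0.0005 -0.    ] az 0.21
```

{"method": "servo_tool", "body": {
  "commands": [0.0005,0,0.04,0,0,0,0.05,0.0005,0,0.08,0,0,0,0.05,0.0005,0,0.12,0,0,0,0.05,0.0005,0,0.14,0,0,0,0.05,0.0005,0,0.14,0,0,0,0.05,0.0005,0,0.14,0,0,0,0.0,0.0005,0,0.14,0,0,0,0.0,0.0005,0,0.14,0,0,0,0.0,0.0005,0,0.14,0,0,0,0.0,0.0005,0,0.14,0,0,0,0.0]
}}

```text
time: 47.12
tool_pos: [0.5807, -0.3081, 0.0895]
ee_rot: [-3.14, 0.001, 1.412]
wrist_force: [1.9, -0.8, 1.5]
width: 0.0141
finger_force: 30.0
```

{"method": "servo_tool", "body": {
  "commands": [0,0,-0.006,0,0,0,0.0,0,0,-0.012,0,0,0,0.0,0.009,0.005,-0.015,0,0,1.2,0.0,0.018,0.01,-0.015,0,0,2.5,0.0,0.0268,0.0154,-0.015,0,0,3.7,0.0,0.0268,0.0154,-0.015,0,0,3.7,0.0,0.0268,0.0154,-0.008,0,0,3.7,0.0,0.0268,0.0154,-0.004,0,0,3.7,0.0,0.0268,0.0154,-0.002,0,0,3.7,0.0,0.0268,0.0154,-0.002,0,0,3.7,0.0]
}}

```text
time: 48.38
tool_pos: [0.5992, -0.2841, 0.0904]
ee_rot: [-3.138, 0.001, 1.347]
wrist_force: [0.2, 0.0, -4.3]
width: 0.0136
finger_force: 30.0
```

{"method": "servo_tool", "body": {
  "commands": [0,0,0.0015,0,0,0,0.0,0,0,0.0025,0,0,0,0.0,0,0,0.0025,0,0,0,0.0]
}}

```text
time: 48.75
tool_pos: [0.5996, -0.284, 0.0895]
ee_rot: [-3.139, 0.001, 1.348]
wrist_force: [-2.1, 1.1, 3.2]
width: 0.0137
finger_force: 30.0
```

Resting. Release and rise.

{"method": "servo_tool", "body": {
  "commands": [0,0,0,0,0,0,0.05,0,0,0,0,0,0,0.05,0,0,0,0,0,0,0.05,0,0,-0.03,0,0,0,0.05,0,0,-0.08,0,0,0,0.05,0,0,-0.13,0,0,0,0.05,-0.02,0,-0.18,0,0,0,0.05,-0.02,0,-0.19,0,0,0,0.05,-0.02,0,-0.19,0,0,0,0.05]
}}

```text
time: 49.88
tool_pos: [0.5958, -0.3033, 0.2782]
ee_rot: [-3.139, 0.001, 1.348]
wrist_force: [0.4, -0.2, -0.5]
width: 0.05
finger_force: 0.0
```

```bash
python3 fin.py; python3 fin.py | sed -n '2,5p'
```

```text
49.925 [ 0.5954 -0.3029  0.2763]
tote (array([ 0.59370605, -0.28245421, -0.22352711]), np.float64(0.9874419968270471)) 
mat (array([ 0.59474312, -0.28251645, -0.22802436]), np.float64(0.9896262261732347))
in mat -0.001 -0.0002 0.26
stopper []
(array([ 0.59654469, -0.28542332, -0.20241015]), np.float64(0.9673822054215838))
vials [(0.81, [178.0, 311.0, 13.0, 27.0]), (0.71, [233.0, 304.0, 12.0, 22.0]), (0.69, [197.0, 303.0, 12.0, 23.0]), (0.51, [209.0, 292.0, 15.0, 19.0])]
tote (array([ 0.59421903, -0.2828565 , -0.21916635]), np.float64(0.9862696851254339)) 
mat (array([ 0.59500529, -0.28309856, -0.22649162]), np.float64(0.9806333350410159))
in mat -0.0008 0.0001 0.42
stopper []
```

Tote is within 1 mm and 0.5° of mat centre; vials are all in the rack and the tote is empty. Hand in.

```bash
python3 -c "
from bench import close_job
print(close_job())"
```

```text
the job is handed in; nothing more can be done
None
```

The job is handed in: all four vials are seated in the rack, the stoppers are tipped into the bin with none seen left in the tote, and the empty tote is back on its mat within about 1 mm and 0.5° of centred and square, re-set once after it got knocked aside.

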